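Shim up the front of a levelling stage and hold the wedge

ROBOT

A 6-joint arm with a two-finger parallel gripper is mounted at the origin on a cart in front of the work surface, level with it; the furniture and walls round the work are solid. World frame = base frame: x ahead of the robot, y to its left, z up, the work surface at z = 0. Lengths are in mm, angles in rad, forces in N, time in s.
With the tool pointing down it reaches from about 275 to 750 mm from the base axis. Payload 10.2 kg.
Tool frame: the origin (TCP) lies at the very end of the fingers, on their centre line; the grasp point (between the pads) lies 19 mm behind it (ctrl.hold_point_z is the distance from the TCP to the grasp point, in mm); z points along the fingers, y is the direction in which the jaws open and shut (so a half turn about z gives the same grasp; the last joint's range is limited). The gripper opens to 85 mm and grips with 20 to 120 N. Pads are 22 mm wide; open, the fingers measure 114 mm over their backs; the gripper's body (76 mm by 85 mm) begins 54 mm behind the grasp point. The pads swing forward as they close: fully open they stand 13 mm farther back than shut.
Start: joints at [0.915, 0.313, 1.498, -0, 1.331, -0.223], TCP at [220.205, 476.593, 231.294] pointing down, gripper open.
Joint ranges: [-2.94, 2.94], [-0.97, 2.17], [0.19, 2.56], [-1.23, 4.37], [0.02, 3.11], [-2.88, 2.88]. Speed limits (rad/s): [2.39, 2.39, 3.01, 3.14, 3.14, 3.14].

INTERFACE

Orientations are given as a unit quaternion [w, x, y, z].
In Python, from rig import readout, cams, workorder, spotter, ctrl gives the robot as it stands.
- The arm moves only by the tool step_arm, never from a script. Its argument "plan" is text: rows parted by semicolons, each of 5 numbers parted by spaces: the shift along the tool's x, y, z in cm, then the turn about the tool's z in degrees, then the opening in per cent of the stroke, from 0 (shut) to 100 (fully open). In form: x y z twist gripper; .... A call has 1 to 10 rows; each row is the pose to reach, as a shift and turn from the pose commanded when the call began, along the tool's axes at that moment; what a row does not reach only later rows make up. A row lasts 1/10 s, in which the tool goes at most 50 mm and 8.59 degrees, less where a joint would pass 70% of its speed; a pose out of reach is approached as far as the arm can. A call with a gripper value outside its range is refused whole. The fingers move at their own pace and stop on an object; "grip_force" is the grip in N (left out, the last holds). Time passes only in rows, so rows that repeat a pose let the fingers close. It gives the time, the measured TCP pose, the force and the opening at its end, in the units of the state.
- readout.sense(): the state, without advancing time (a new reading comes with each control period).
- cams.capture(name): name is "scene" or "top" or "wrist"; returns (picture, depth): 480x640x3 uint8, red, green, blue; 480x640 float32, mm along the optical axis (not along the pixel's ray), 0 where there is no reading.
- cams.camera_info(name): a dict with "vfov" (degrees; the focal length in pixels is half the picture's height over the tangent of half this angle, whatever the lens; pixels are square), "cx", "cy" (the principal point, pixels), "rvec" (rotation vector, rad) and "tvec" (3), from world to camera coordinates, as OpenCV has them. Camera axes: x right, y down, z forward; pixel columns grow to the right and rows downward; lengths in mm; the calibration is good to about 2 mm. A picture is of the moment at which its call begins: read the wrist's pose just before it. camera_info takes no time and is no camera call; for the wrist camera it gives the pose at the moment of the call.
- workorder.finish_job(): hands the job in, once; it reports no verdict.
Trained networks look in the newest picture that a camera, given by its name, has taken for a name from the list of things; names that differ only in an ending like _2 or _b are one class to them, and where a whole thing is asked for, a point or a joint stands for the part that bears it (a point fixed in the world has none). Each returns a list of dicts, best first, with "conf" (0 to 1); they miss things now and then, are a little off and sometimes report something else, mostly with a low value. They report only what shows in the picture. A call takes as long as a camera call.
- spotter.regions_of(camera, target): "pixels" (480x640 bool, what is visible of it) and "extent" ([centre column, centre row, width, height] in pixels, round what is visible of it).
The state is a dict: "time_s": time; "joints": joint angles; "dq": joint speeds; "tau": joint torques, N m; "eef_pos": TCP position; "ee_rot": TCP orientation; "force": force on the tool from outside, world axes, zero at the start; "wrist_torque": the same for the moment, N m; "grip_width": opening from 0.0 (shut) to 1.0 (fully open).
Only numpy, scipy, OpenCV 4.12 (cv2) and the standard library are available. Lean on these libraries where they do the work, as an engineer would, in place of code of your own. Each camera call takes 0.05 s, during which the arm holds its last target. There are 200 camera calls.

TASK

The front of the small levelling stage sits too low. Take the tapered steel wedge (not the parallel spacer bar), lay it flat on the stage's base and push it straight in, tip first, under the middle of the plate's front edge until that edge just lifts off its rest pads, by about 3 mm, lifting with the wedge alone and keeping the bottle standing on the plate. Leave the other things alone, and finish still gripping the wedge and holding it there: do not let go.

Things in the scene. Friction and masses are not known exactly. Their poses are not given: they have to be found in the camera images.
- stage_base: Fixed dark steel base, 175 x 100 mm; origin on the bench under it; +x from the open front to the hinged back, z up. Flat deck 8 mm above the bench, x = -85 to +90 mm, y = -50 to +50 mm. Two rest pads, 10 mm high, stand on the deck at x = -42 to -26 mm, y = -40 and +40 mm, 66 mm free between them. It carries the hinged aluminium plate, 124 x 88 x 8 mm, on which the bottle stands.
- plate (a joint): Plate hinge (rad): 0 = front edge down on the pads, grows as it rises, to 0.2; falls back by its weight. Axis along the base's y at x = +80 mm, 22 mm above the bench; front edge 120 mm from it, so 1 mm of lift is 0.0083 rad, 3 mm is 0.025. Plate about 0.6 kg (varies): 3 to 6 N rest on the wedge, pushing it takes about 2 to 10 N.
- plate_edge (a point): Underside of the plate's round front edge (nose radius 4 mm), at the middle of its width; moves with the plate. When down it is at x = -40 mm of the base, 18 mm above the bench: 10 mm above the deck.
- wedge: Loose steel wedge, 125 x 24 mm, 0.26 kg. Origin at its underside below the middle of the upright grip block (40 x 24 x 48 mm high; grip across the 24 mm, y); +x points to the thin tip, z up. Ramp 19 mm high at x = 25 mm, falling straight to 3 mm at the tip, x = 105 mm. On the deck it meets the plate's edge with the tip 35 mm past that edge; each 5 mm more lifts 1 mm: 50 mm past gives 3 mm.
- spacer: The wrong one: loose steel spacer with the same grip block, but its foot is a parallel bar 16 mm high all along (no taper). Same axes and origin as the wedge. Leave it alone. The two may stand in either place.
- bottle: Amber bottle with black cap, 58 mm across, 117 mm high, 0.2 kg, loose on the rear half of the plate. Origin at its underside. It must stay standing.
- vial: Small glass vial, 18 x 49 mm, loose bystander; origin at its underside.
- weigh_boat: White plastic weighing boat, 70 x 70 x 17 mm, loose bystander; origin at its underside.
- timer: Bench timer, 60 x 66 x 18 mm, loose bystander; origin at its underside. Left of it, hoses arch over the bench (world y above 0.32 m, up to 0.24 m high): pass above or behind them.

How it is judged (in metres and radians):
On the way, in this order (a step that is already met when the one before it is completed fails the run):
1. the wedge's tip is under the plate's front edge (x of wedge in the frame of stage_base above -0.14 m and y of wedge in the frame of stage_base between -0.035 and 0.035 m and z of wedge in the frame of stage_base below 0.022 m), for 0.05 s.
2. the wedge lifts the plate off its pads (value of joint plate above 0.0125 rad and contact force between wedge and plate above 0.5 N), for 0.2 s.
At the end, for the whole second after the job is handed in: Plate edge held 1.5 to 6 mm above its pads, still, by the wedge; wedge within 4 mm of flat on the deck, tilt < 0.1 rad, straight within 0.25 rad, its origin within 25 mm of the middle line, fingers still gripping it; bottle upright, within 20 mm of its start (all of step 2 and value of joint plate below 0.05 rad and velocity of joint plate between -0.05 and 0.05 rad/s and contact force between the fingers and wedge above 1 N and z of wedge in the frame of stage_base between 0.004 and 0.012 m and angle between wedge's own z axis and vertical below 0.1 rad and y of wedge in the frame of stage_base between -0.025 and 0.025 m and angle between the x axis of wedge and the x axis of stage_base, either way round below 0.25 rad and angle between bottle's own z axis and vertical below 0.15 rad and distance of bottle from where it was at the start of the episode below 0.02 m); the arm keeps its last pose, push and grip.
It fails at once if the plate is touched by the robot (over 2 N) instead of lifted by the wedge alone (contact force between any of the fingers, the arm and plate above 2 N).
It fails at once if the bottle on the plate tips over (angle between bottle's own z axis and vertical above 0.35 rad).
It fails at once if the spacer or a bystander is moved by more than 30 mm (distance of any of spacer, vial, weigh_boat, timer from where it was at the start of the episode above 0.03 m).
It also fails if it takes over 51 s, if anything falls off the work surface, if the arm or the gripper's body presses on something with over 40 N, if the wrist force passes 120 N, or if a joint passes its speed limit or range.

## Working session

There is one attempt and no reset: what is moved stays moved. The work goes in short steps, Python scripts to look and compute and a tool call to move; the robot and the scene stay as the last step left them, time stands still between calls to the robot, and variables do not carry over. Pictures are saved under pics/ and viewed, about 8 in all and at most 12, crops included, and the job is handed in when it is done.

Besides the shell and the picture viewer there is one more tool, called after ">>>" by a JSON object that holds its "op" and its "data". step_arm: Moves the arm, as the interface text tells. Its arguments: {"type":"object","properties":{"plan":{"type":"string"},"grip_force":{"type":"number"}},"required":["plan"]}

```bash
mkdir -p pics; cat > h.py <<'E'
import numpy as np,cv2
from rig import readout,cams,workorder,spotter,ctrl
def cap(n):
    ci=cams.camera_info(n); p,d=cams.capture(n); return p,d,ci
def pts(d,ci,mask=None):
    f=240/np.tan(np.radians(ci["vfov"])/2)
    v,u=np.nonzero((d>0)&(mask if mask is not None else True))
    z=d[v,u]; P=np.c_[(u-ci["cx"])/f*z,(v-ci["cy"])/f*z,z]
    R=cv2.Rodrigues(np.array(ci["rvec"],float))[0]
    return (P-np.array(ci["tvec"]).ravel())@R, u, v
E
python3 - <<'E'
from h import *
s=readout.sense(); print(s); print(ctrl.hold_point_z)
im=[]
for n in("scene","top"):
    p,d,ci=cap(n); cv2.imwrite(f"pics/{n}0.png",p[:,:,::-1])
    print(n,ci)
    for t in("wedge","spacer","stage_base","plate","bottle","vial","timer","weigh_boat"):
        for r in spotter.regions_of(n,t)[:2]:
            P,u,v=pts(d,ci,r["pixels"])
            if len(P): print(t,round(r["conf"],2),np.round(r["extent"]),np.round(np.median(P,0)),np.round(np.percentile(P,2,axis=0)),np.round(np.percentile(P,98,axis=0)))
E
```

```text
{'time_s': 0.0, 'joints': array([ 9.14611203e-01,  3.13478160e-01,  1.49844010e+00, -5.64813449e-05,
        1.33100658e+00, -2.23379126e-01]), 'dq': array([-0.00124661, -0.00171081, -0.00206093,  0.00074218, -0.00207887,
       -0.00043562]), 'tau': array([ 1.02150025e-03, -4.12271762e+01, -2.59741437e+01, -1.35936530e-04,
        4.13748290e-03,  1.96107203e-05]), 'eef_pos': array([220.04553492, 476.37157834, 230.71953413]), 'ee_rot': array([-2.58765218e-04,  2.14711298e-01,  9.76677334e-01, -6.14386742e-04]), 'force': array([0.83621236, 0.17270377, 0.11370263]), 'wrist_torque': array([-0.00504755,  0.03581368, -0.10121088]), 'grip_width': 0.9978813625233683}
18.700000000000003
scene {'vfov': 43.527748833852186, 'cx': 316.98347429762003, 'cy': 232.39256774882608, 'rvec': array([ 2.31164616, -0.78833983,  0.2933456 ]), 'tvec': array([-454.53599276,  186.78966926, 1379.39402343])}
wedge 0.64 [356. 272.  17.  42.] [ 481. -264.   24.] [ 463. -290.    2.] [ 534. -189.   51.]
spacer 0.62 [381. 323.  36.  46.] [ 453. -403.   17.] [ 437. -444.    1.] [ 477. -323.   51.]
stage_base 0.84 [26
[... 1100 characters left out ...]
.  20.] [ 460. -393.   17.] [ 440. -445.   -2.] [ 480. -321.   51.]
stage_base 0.88 [251. 245.  70.  37.] [457.  79.  22.] [422.  19.   3.] [512. 181.  30.]
stage_base 0.67 [476. 232.  32.  29.] [ 552. -513.    5.] [ 516. -546.   -3.] [ 586. -473.   19.]
plate 0.97 [241. 244.  48.  34.] [459.  98.  25.] [429.  58.  20.] [512. 182.  31.]
bottle 0.63 [233. 236.  31.  28.] [471. 132. 111.] [451. 112.  28.] [505. 164. 144.]
timer 0.62 [182. 240.  31.  27.] [461. 288.  15.] [429. 255.   7.] [495. 321.  21.]
weigh_boat 0.76 [475. 234.  29.  33.] [ 553. -511.    5.] [ 513. -543.   -3.] [ 587. -471.   19.]
weigh_boat 0.69 [326. 216.   4.   8.] [ 556. -105.   43.] [ 551. -113.    8.] [566. -99.  53.]
```

```bash
python3 - <<'E'
from h import *
p,d,ci=cap("top")
cv2.imwrite("pics/a.png",cv2.resize(p[195:285,160:500,::-1],(800,212),interpolation=cv2.INTER_CUBIC))
for t in("wedge","spacer","plate","stage_base"):
    r=spotter.regions_of("top",t)[0]; P,u,v=pts(d,ci,r["pixels"])
    z=P[:,2]
    for lo,hi in((3,60),(40,60),(3,22),(22,33),(5,12)):
        q=P[(z>lo)&(z<hi)]
        if len(q)>8: print(t,lo,hi,len(q),cv2.minAreaRect(q[:,:2].astype(np.float32)),q.mean(0).round(1))
p,d,ci=cap("scene")
cv2.imwrite("pics/b.png",cv2.resize(p[130:370,190:490,::-1],(750,600),interpolation=cv2.INTER_CUBIC))
E
```

```text
Traceback (most recent call last):
IndexError: list index out of range
```

View pics/a.png

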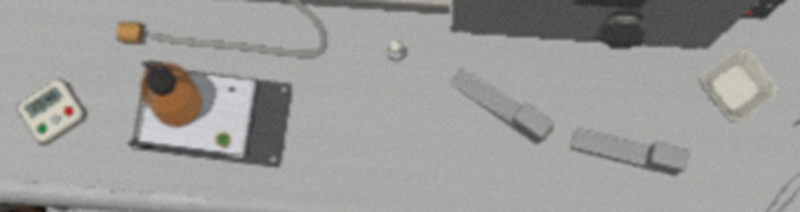

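```bash
cat >> h.py <<'E'
def rect(q):
    return [np.round(a,1) for a in cv2.minAreaRect(q[:,:2].astype(np.float32))]
E
python3 - <<'E'
from h import *
for n in("top","scene"):
    p,d,ci=cap(n)
    cv2.imwrite(f"pics/b_{n}.png",cv2.resize(p[130:370,190:490,::-1],(750,600),interpolation=cv2.INTER_CUBIC))
    P,u,v=pts(d,ci); z=P[:,2]
    for nm,(x0,x1,y0,y1) in dict(A=(440,570,-310,-160),B=(420,500,-470,-310),stage=(400,530,0,200)).items():
        m=(P[:,0]>x0)&(P[:,0]<x1)&(P[:,1]>y0)&(P[:,1]<y1)
        for lo,hi in((40,60),(24,35),(4,24),(5,60)):
            q=P[m&(z>lo)&(z<hi)]
            if len(q)>8: print(n,nm,lo,hi,len(q),rect(q),q.mean(0).round(1))
        if nm!="stage":
            b=P[m&(z>40)][:,:2].mean(0); q=P[m&(z>2)&(z<30)]
            e=np.hypot(*(q[:,:2]-b).T)
            print(nm,[(k,int((( e>=k)&(e<k+10)).sum()),np.round(np.median(q[(e>=k)&(e<k+10),2]),1)) for k in range(20,110,10) if ((e>=k)&(e<k+10)).any()])
E
```

```text
top A 40 60 136 [array([ 484. , -266.6]), array([39.5, 24.5]), np.float64(59.6)] [ 483.8 -266.8   47.1]
top A 24 35 13 [array([ 474.8, -261.2]), array([38.5,  1.6]), np.float64(57.7)] [ 474.3 -262.    29.9]
top A 4 24 378 [array([ 505.6, -235.1]), array([127.5, 149. ]), np.float64(1.3)] [ 509.7 -225.5   10.3]
top A 5 60 465 [array([ 504.3, -234.6]), array([124.8, 145.8]), np.float64(1.3)] [ 500.8 -238.8   22.9]
A [(20, 57, np.float64(14.6)), (30, 92, np.float64(4.3)), (40, 85, np.float64(4.9)), (50, 79, np.float64(4.1)), (60, 71, np.float64(5.7)), (70, 68, np.float64(5.1)), (80, 59, np.float64(4.1)), (90, 66, np.float64(4.4)), (100, 36, np.float64(3.3))]
top B 40 60 142 [array([ 454.2, -421.5]), array([39.7, 24.7]), np.float64(80.7)] [ 453.8 -421.1   47.2]
top B 24 35 23 [array([ 445.9, -415.5]), array([43.1, 17.1]), np.float64(51.7)] [ 447.5 -413.2   29.1]
top B 4 24 375 [array([ 460.8, -387.4]), array([ 79. , 151.9]), np.float64(0.6)] [ 462.2 -366.5   13.6]
top B 5 60 514 [array([ 463.2, -390.3]), array([146.1,  73.1]), np.float64(89.9)] [ 459.3 -384.3   24.8]
B [(20, 63, np.float6
[... 1718 characters left out ...]
[ 453.9 -392.9   25.2]
B [(20, 49, np.float64(6.6)), (30, 64, np.float64(4.8)), (40, 89, np.float64(5.5)), (50, 63, np.float64(13.4)), (60, 69, np.float64(13.3)), (70, 57, np.float64(13.9)), (80, 61, np.float64(14.4)), (90, 55, np.float64(13.9)), (100, 52, np.float64(12.5))]
scene stage 40 60 118 [array([465.2, 124.2]), array([28.6, 56.5]), np.float64(59.3)] [463.1 120.9  50.1]
scene stage 24 35 605 [array([464. , 121.8]), array([139.4,  96.4]), np.float64(87.0)] [460.1 104.5  27.3]
scene stage 4 24 977 [array([464.8,  98.6]), array([194.8, 124.6]), np.float64(87.8)] [456.   69.6  11.8]
scene stage 5 60 1631 [array([465.1,  98.9]), array([187.2, 123.7]), np.float64(88.5)] [458.5  87.5  21.2]
```

View pics/b_scene.png

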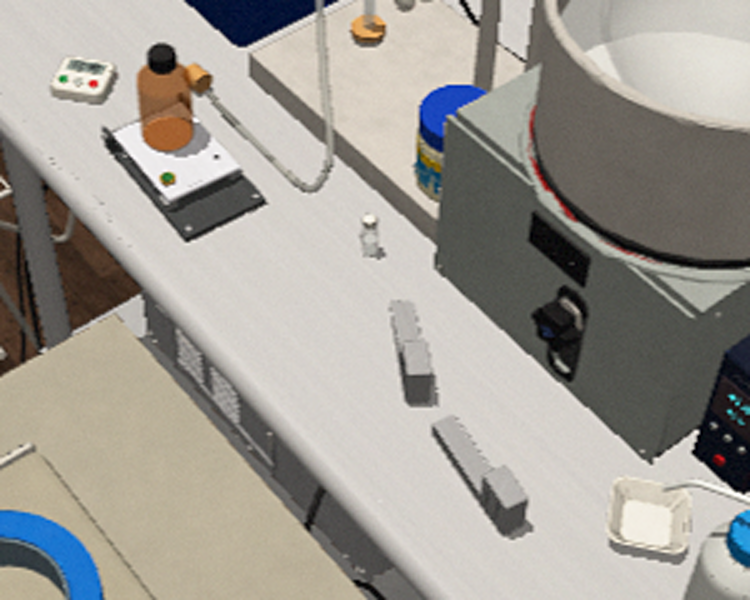

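>>> {"op": "step_arm", "data": {"plan": "0 0 -5 0 100; 0 0 -10 0 100; -4 -4 -10 8 100; -9 -9 -10 16 100; -14 -14 -10 24 100; -19 -19 -10 32 100; -24 -24 -10 40 100; -28 -28 -10 48 100; -32 -32 -10 56 100; -36 -36 -10 62.7 100"}}

```text
time_s: 2.1
eef_pos: [358.5, 99.3, 331.6]
ee_rot: [0.0, 0.693, 0.721, 0.0]
force: [1.6, 0.7, -0.5]
grip_width: 1.002
```

```bash
cat >> h.py <<'E'
from scipy.spatial.transform import Rotation as Ro
def state():
    s=readout.sense(); q=s["ee_rot"]; R=Ro.from_quat([q[1],q[2],q[3],q[0]]).as_matrix()
    yaw=np.degrees(np.arctan2(R[1,0],R[0,0]))
    print("t",round(s["time_s"],2),"pos",s["eef_pos"].round(1),"yaw",yaw.round(2),"z",R[:,2].round(3),"F",s["force"].round(1),"g",round(s["grip_width"],3))
    return s,R,yaw
def go(target,yawt):
    s,R,yaw=state(); print("shift cm",(R.T@(np.array(target)-s["eef_pos"])/10).round(2),"twist",round(yaw-yawt,1))
E
python3 - <<'E'
from h import *
state()
p,d,ci=cap("wrist"); cv2.imwrite("pics/w1.png",p[:,:,::-1])
R=cv2.Rodrigues(ci["rvec"])[0]; print("cam",-R.T@ci["tvec"],R.T[:,2])
for t in("plate","stage_base","bottle"):
    for r in spotter.regions_of("wrist",t)[:1]:
        P,u,v=pts(d,ci,r["pixels"]); print(t,r["conf"],r["extent"],rect(P),P.mean(0))
E
```

```text
t 2.1 pos [358.5  99.3 331.6] yaw 92.2 z [ 0.001  0.    -1.   ] F [ 1.6  0.7 -0.5] g 1.002
cam [354.57389117 175.64921452 473.45198325] [ 0.01345352 -0.30052295 -0.9536797 ]
plate 0.77 [403.1, 178.3, 79.6, 99.2] [array([477.4, 119.9]), array([129.4,  97.3]), np.float64(86.5)] [463.68218671 114.23408258  25.48071216]
stage_base 0.97 [402.2, 190.4, 99.0, 131.9] [array([475.2, 101. ]), array([178. , 118.2]), np.float64(85.4)] [462.72615293 100.93105755  18.93347187]
bottle 0.56 [422.9, 170.0, 69.1, 52.2] [array([501.5, 136.7]), array([ 64.1, 103.8]), np.float64(72.7)] [469.83376249 143.23889941 108.94564319]
```

View pics/w1.png

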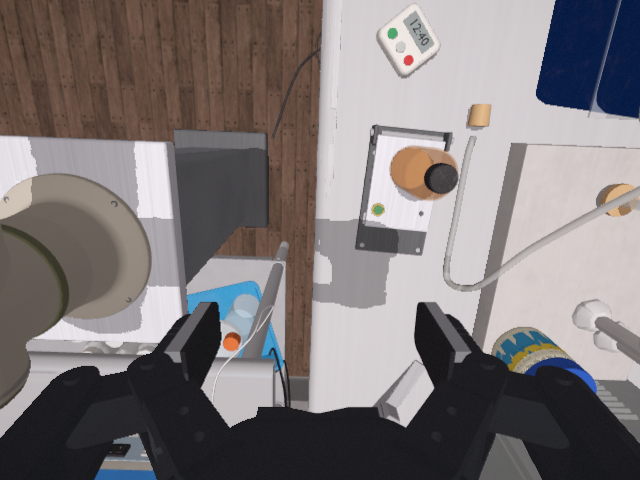

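```bash
cat >> h.py <<'E'
def plane(ci,u,v,z):
    f=240/np.tan(np.radians(ci["vfov"])/2); R=cv2.Rodrigues(ci["rvec"])[0]
    c=-R.T@np.array(ci["tvec"]).ravel()
    r=np.c_[(u-ci["cx"])/f,(v-ci["cy"])/f,np.ones(len(u))]@R
    return c[:2]+r[:,:2]*((z-c[2])/r[:,2])[:,None]
E
python3 - <<'E'
from h import *
p,d,ci=cap("wrist")
g=p.max(2)
b=np.zeros(g.shape,bool); b[222:262,345:440]=1
m=(g<95)&b
m=cv2.morphologyEx(m.astype(np.uint8),cv2.MORPH_OPEN,np.ones((3,3)))
n,l,st,_=cv2.connectedComponentsWithStats(m); k=1+st[1:,4].argmax(); v,u=np.nonzero(l==k)
q=plane(ci,u,v,8); print("strip",len(q),st[k],rect(q)); print(cv2.boxPoints(cv2.minAreaRect(q.astype(np.float32))).round(1))
big=cv2.resize(p[110:270,340:470,::-1],None,fx=3.7,fy=3.7,interpolation=cv2.INTER_CUBIC); cv2.imwrite("pics/w1c.png",big)
# white plate
b=np.zeros(g.shape,bool); b[125:235,355:455]=1
for r in spotter.regions_of("wrist","plate")[:1]:
    m=r["pixels"]; v,u=np.nonzero(m); q=plane(ci,u,v,26); print("plate",rect(q)); print(cv2.boxPoints(cv2.minAreaRect(q.astype(np.float32))).round(1))
for r in spotter.regions_of("wrist","stage_base")[:1]:
    m=r["pixels"]; v,u=np.nonzero(m); q=plane(ci,u,v,8); print("base",rect(q)); print(cv2.boxPoints(cv2.minAreaRect(q.astype(np.float32))).round(1))
E
```

```text
strip 984 [355 222  44  32 984] [array([448.7,  38.9]), array([41.9, 63.3]), np.float64(86.3)]
[[415.7  20. ]
 [478.9  15.9]
 [481.6  57.7]
 [418.5  61.8]]
plate [array([472.3, 120. ]), array([126.6,  88.8]), np.float64(86.4)]
[[424.   59.5]
 [512.6  54. ]
 [520.5 180.4]
 [431.9 185.9]]
base [array([476.5, 102.1]), array([175.9, 113.6]), np.float64(86.8)]
[[414.8  17.5]
 [528.2  11.1]
 [538.1 186.7]
 [424.7 193.1]]
```

View pics/w1c.png

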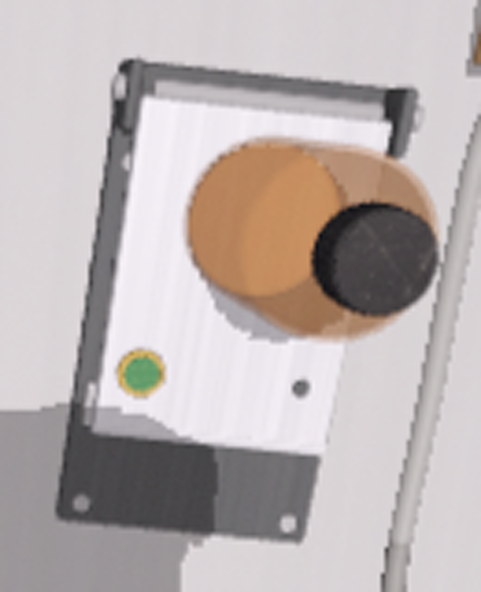

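>>> {"op": "step_arm", "data": {"plan": "-4 1.2 0 4 100; -8 2.4 0 8 100; -12 3.6 2 12 100; -16 4.8 4 16 100; -20 6 6 20 100; -24 7.2 8 24 100; -28 8.4 10 28 100; -32 9.6 12 32 100; -37 11.2 13 32.6 100; -37 11.2 13 32.6 100"}}

```text
time_s: 3.45
eef_pos: [487.4, -265.7, 198.7]
ee_rot: [-0.001, 0.867, 0.499, -0.001]
force: [-0.5, 1.4, -0.2]
grip_width: 0.999
```

```bash
python3 - <<'E'
from h import *
state()
p,d,ci=cap("wrist"); cv2.imwrite("pics/w2.png",p[:,:,::-1])
for r in spotter.regions_of("wrist","wedge")[:2]: print("wedge",r["conf"],r["extent"])
for r in spotter.regions_of("wrist","spacer")[:2]: print("spacer",r["conf"],r["extent"])
P,u,v=pts(d,ci); z=P[:,2]
m=(abs(P[:,0]-500)<70)&(abs(P[:,1]+235)<85)
q=P[m&(z>44)&(z<54)]; print("block",len(q),rect(q),q.mean(0))
c=np.array(cv2.minAreaRect(q[:,:2].astype(np.float32))[0]); a=np.radians(59.6)
X=(P[:,:2]-c)@[np.cos(a),np.sin(a)]; Y=(P[:,:2]-c)@[-np.sin(a),np.cos(a)]
for k in range(25,115,8):
    w=m&(abs(X-k)<4)&(abs(Y)<8); s=m&(abs(X-k)<4)&(z>2.5)&(abs(Y)<25); print(k,z[w].mean().round(1) if w.any() else None, Y[s].min().round(1) if s.any() else 0,Y[s].max().round(1) if s.any() else 0)
E
```

```text
t 3.45 pos [ 487.4 -265.7  198.7] yaw 59.88 z [-0.002  0.001 -1.   ] F [-0.5  1.4 -0.2] g 0.999
wedge 0.59 [319.6, 178.8, 28.9, 143.5]
spacer 0.94 [354.1, 321.5, 60.6, 124.8]
block 1101 [array([ 485.2, -268.4]), array([39.8, 24. ]), np.float64(57.3)] [ 485.60016957 -267.67979485   47.07775815]
25 41.1 -24.7 24.0
33 16.7 -13.0 10.2
41 15.3 -12.9 10.3
49 13.6 -13.8 10.2
57 12.1 -13.7 9.3
65 10.6 -14.6 9.3
73 9.0 -14.5 9.3
81 7.5 -15.3 8.4
89 6.0 -15.2 8.4
97 4.3 -15.2 7.5
105 1.2 -15.1 7.5
113 -0.6 0 0
```

View pics/w2.png

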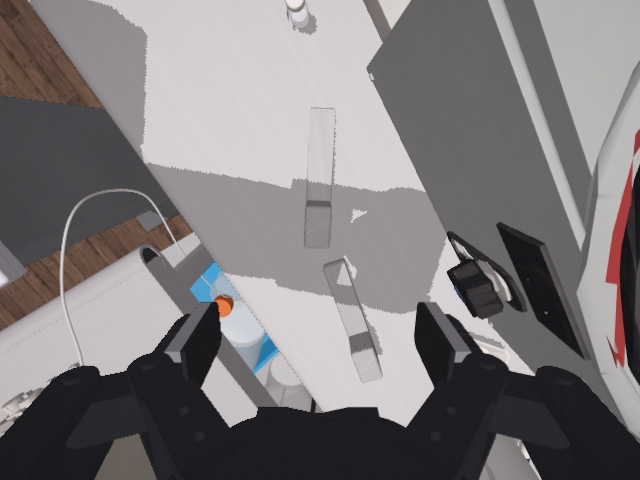

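```bash
python3 - <<'E'
from h import *
for n in("top","wrist"):
    p,d,ci=cap(n); P,u,v=pts(d,ci); a=np.radians(57.5)
    X=(P[:,:2]-[485.2,-268.2])@[np.cos(a),np.sin(a)]; Y=(P[:,:2]-[485.2,-268.2])@[np.sin(a),-np.cos(a)]
    m=(P[:,2]>12)&(P[:,2]<175)&(abs(X)<60)&(abs(Y)>20)&(abs(Y)<140)
    if n=="top": m&=(P[:,2]<150)
    print(n,m.sum(), Y[m&(Y>0)].min() if (m&(Y>0)).any() else None, Y[m&(Y<0)].max() if (m&(Y<0)).any() else None)
go([485.3,-268.2,90],57.5)
p2=plane(cams.camera_info("wrist"),np.array([1.]),np.array([1.]),0)
E
```

```text
top 3 21.45380105472706 None
wrist 10115 20.013712735430676 None
t 3.7 pos [ 486.8 -261.8  202. ] yaw 60.05 z [ 0.001 -0.    -1.   ] F [-0.1  0.7 -0.2] g 0.999
shift cm [-0.62  0.18 11.2 ] twist 2.5
```

>>> {"op": "step_arm", "data": {"plan": "-0.2 0.1 3 1 100; -0.4 0.1 6 2 100; -0.6 0.2 9 2.5 100; -0.6 0.2 11.2 2.5 100; -0.6 0.2 11.2 2.5 100; -0.6 0.2 11.2 2.5 100"}}

```text
time_s: 4.3
eef_pos: [485.6, -269.2, 90.6]
ee_rot: [0.001, 0.877, 0.481, 0.0]
force: [-0.3, -0.4, -0.6]
grip_width: 1.006
```

```bash
python3 - <<'E'
from h import *
state()
p,d,ci=cap("wrist"); cv2.imwrite("pics/w3.png",p[:,:,::-1])
P,u,v=pts(d,ci); z=P[:,2]
m=(abs(P[:,0]-500)<70)&(abs(P[:,1]+235)<85)&(u>260)&(u<400)
q=P[m&(z>44)&(z<54)]; print("block",len(q),rect(q),q.mean(0))
go([485.3,-268.2,16],57.5)
E
```

```text
t 4.3 pos [ 485.6 -269.2   90.6] yaw 57.48 z [ 0.001 -0.001 -1.   ] F [-0.3 -0.4 -0.6] g 1.006
block 2470 [array([ 485.1, -268.3]), array([39.9, 24. ]), np.float64(58.0)] [ 485.72344389 -267.25858778   47.002733  ]
t 4.35 pos [ 485.9 -269.6   91.1] yaw 57.46 z [ 0.002 -0.002 -1.   ] F [-0.5 -0.5  0.6] g 1.003
shift cm [ 0.09 -0.14  7.51] twist -0.0
```

View pics/w3.png

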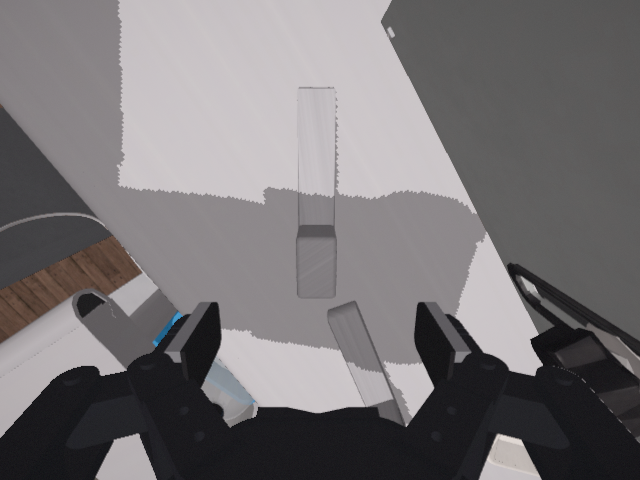

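>>> {"op": "step_arm", "data": {"plan": "0 -0.1 3 -0.4 100; 0 -0.1 5.5 -0.4 100; 0 -0.1 7.5 -0.4 80; 0 -0.1 7.5 -0.4 50; 0 -0.1 7.5 -0.4 30; 0 -0.1 7.5 -0.4 0; 0 -0.1 7.5 -0.4 0; 0 -0.1 7.5 -0.4 0; 0 -0.1 7.5 -0.4 0; 0 -0.1 7.5 -0.4 0", "grip_force": 80}}

```text
time_s: 5.35
eef_pos: [485.2, -269.9, 16.3]
ee_rot: [0.002, 0.875, 0.483, 0.001]
force: [0.1, 0.2, 6.6]
grip_width: 0.268
```

```bash
python3 - <<'E'
from h import *
state()
p,d,ci=cap("wrist"); cv2.imwrite("pics/w4.png",p[:,:,::-1])
E
```

```text
t 5.35 pos [ 485.2 -269.9   16.3] yaw 57.81 z [ 0.003 -0.002 -1.   ] F [0.1 0.2 6.6] g 0.268
```

>>> {"op": "step_arm", "data": {"plan": "0 0 -2 0 0; 0 0 -5 0 0; 0 0 -8 0 0; 0 0 -11 0 0; 0 0 -11 0 0; 0 0 -11 0 0"}}

```text
time_s: 6.0
eef_pos: [484.2, -269.1, 124.4]
ee_rot: [0.0, 0.875, 0.483, 0.0]
force: [0.2, -0.4, -3.5]
grip_width: 0.269
```

```bash
python3 - <<'E'
from h import *
state()
for n in ("top","scene"):
    p,d,ci=cap(n); P,u,v=pts(d,ci)
    m=(P[:,0]>405)&(P[:,0]<545)&(P[:,1]>-130)&(P[:,1]<20)&(P[:,2]>9)
    print(n,m.sum(),P[m].round() [:12].tolist())
    m=(P[:,0]>505)&(P[:,0]<600)&(P[:,1]>0)&(P[:,1]<120)&(P[:,2]>8)
    print(n,m.sum(),P[m].min(0),P[m].max(0))
p,d,ci=cap("wrist"); cv2.imwrite("pics/w5.png",p[:,:,::-1])
P,u,v=pts(d,ci); c=np.array([485.2,-269.9]);a=np.radians(57.8)
X=(P[:,:2]-c)@[np.cos(a),np.sin(a)]; Y=(P[:,:2]-c)@[-np.sin(a),np.cos(a)]; z=P[:,2]
for k in range(35,115,10):
    s=(abs(X-k)<4)&(abs(Y)<30)&(z>90); print(k,z[s&(abs(Y)<8)].mean().round(1),Y[s].min().round(1),Y[s].max().round(1)) if s.any() else 0
go([461.4,-62.7,126],86.6)
E
```

```text
t 6.0 pos [ 484.2 -269.1  124.4] yaw 57.8 z [ 0. -0. -1.] F [ 0.2 -0.4 -3.5] g 0.269
top 17 [[515.0, 19.0, 12.0], [513.0, 17.0, 10.0], [510.0, 19.0, 9.0], [500.0, 18.0, 15.0], [493.0, 15.0, 12.0], [484.0, 20.0, 10.0], [485.0, 14.0, 9.0], [473.0, 18.0, 12.0], [470.0, 16.0, 11.0], [465.0, 18.0, 10.0], [459.0, 17.0, 11.0], [456.0, 17.0, 12.0]]
top 241 [5.05047497e+02 1.93981205e-01 8.12509054e+00] [599.88563594 119.90436833  73.30339174]
scene 42 [[544.0, 18.0, 18.0], [544.0, 18.0, 14.0], [544.0, 13.0, 18.0], [543.0, 12.0, 16.0], [544.0, 4.0, 21.0], [543.0, 8.0, 16.0], [541.0, 0.0, 23.0], [544.0, -4.0, 24.0], [543.0, 3.0, 15.0], [544.0, -0.0, 18.0], [544.0, -4.0, 21.0], [542.0, -6.0, 20.0]]
scene 133 [5.05047539e+02 4.31093290e-01 8.04955275e+00] [556.04175718 119.27201298  29.47788819]
35 123.2 -9.7 14.3
45 121.3 -9.6 14.3
55 119.3 -9.4 14.2
65 117.4 -9.8 14.1
75 115.5 -9.7 14.4
85 113.6 -9.6 14.3
95 111.7 -9.5 14.2
105 109.9 -9.4 14.1
t 6.15 pos [ 483.7 -268.7  122.9] yaw 57.8 z [-0.002  0.002 -1.   ] F [-0.1 -0.2 -2.5] g 0.265
shift cm [ 16.25 -12.86  -0.27] twist -28.8
```

View pics/w5.png

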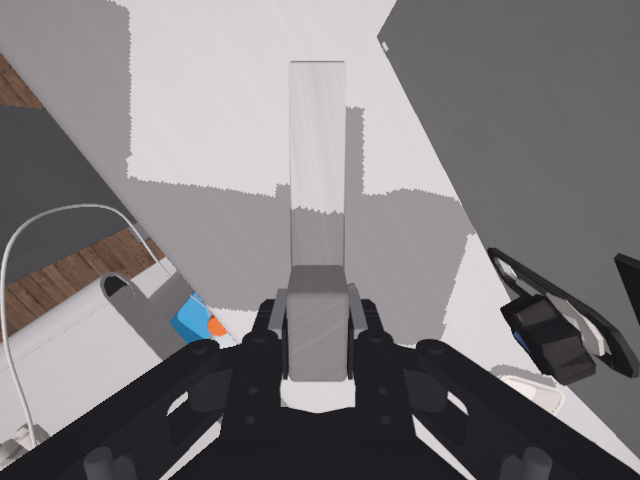

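>>> {"op": "step_arm", "data": {"plan": "2 -1.5 0 -4 0; 4.5 -3.5 0 -8 0; 7 -5.5 0 -12 0; 9.5 -7.5 0 -16 0; 12 -9.5 0 -21 0; 14 -11 0 -25 0; 15.5 -12.2 0 -28 0; 16.2 -12.9 0 -28.8 0; 16.2 -12.9 0 -28.8 0; 16.2 -12.9 0 -28.8 0"}}

```text
time_s: 7.15
eef_pos: [461.5, -64.0, 124.0]
ee_rot: [-0.0, 0.728, 0.685, -0.0]
force: [0.4, -0.2, -2.1]
grip_width: 0.268
```

```bash
python3 - <<'E'
from h import *
s,R,yaw=state()
p,d,ci=cap("wrist"); cv2.imwrite("pics/w6.png",p[:,:,::-1])
P,u,v=pts(d,ci); z=P[:,2]
# wedge
m=(z>100)&(z<130)&(P[:,1]>-40)&(P[:,1]<60)&(abs(P[:,0]-465)<40); print("wedge",rect(P[m]),P[m].max(0))
for t in("plate","stage_base"):
    for r in spotter.regions_of("wrist",t)[:1]:
        q,_,_=pts(d,ci,r["pixels"]); w=(q[:,2]<34)&(q[:,2]>3); q=q[w]; print(t,r["conf"],rect(q),cv2.boxPoints(cv2.minAreaRect(q[:,:2].astype(np.float32))).round(1).tolist(),np.median(q[:,2]))
go([461.4,-62.7,35],86.6)
E
```

```text
t 7.15 pos [461.5 -64.  124. ] yaw 86.53 z [-0. -0. -1.] F [ 0.4 -0.2 -2.1] g 0.268
wedge [array([464.8,   0.8]), array([82.9, 24.1]), np.float64(86.5)] [478.86007425  42.71353822 127.52669265]
plate 0.92 [array([469.3,  73.6]), array([41.5, 95.8]), np.float64(82.9)] [[419.20001220703125, 59.0], [514.2999877929688, 47.099998474121094], [519.4000244140625, 88.30000305175781], [424.29998779296875, 100.0999984741211]] 25.393158337953974
stage_base 0.87 [array([469. ,  56.2]), array([ 83. , 100.3]), np.float64(86.5)] [[416.3999938964844, 17.799999237060547], [516.5, 11.699999809265137], [521.5999755859375, 94.5999984741211], [421.3999938964844, 100.69999694824219]] 24.582034940304716
t 7.3 pos [461.5 -64.2 124.2] yaw 86.52 z [-0. -0. -1.] F [-0.5  0.3 -2.8] g 0.266
shift cm [ 0.15 -0.02  8.92] twist -0.1
```

View pics/w6.png

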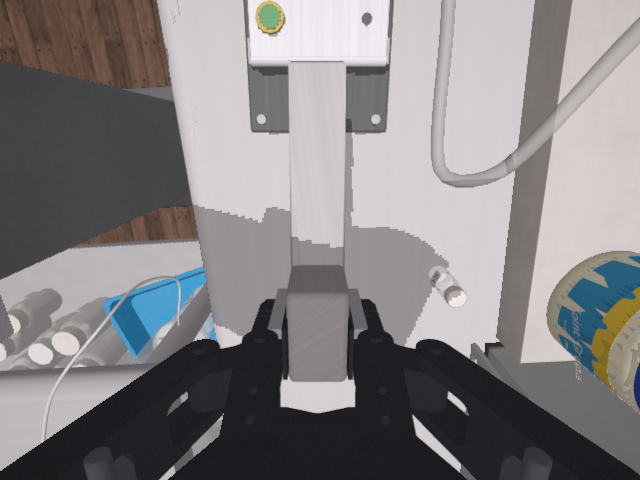

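>>> {"op": "step_arm", "data": {"plan": "0 0 3 0 0; 0 0 6 0 0; 0 0 8 0 0; 0 0 9 0 0; 0 0 9.5 0 0; 0 0 9.5 0 0; 0 0 9.5 0 0"}}

```text
time_s: 8.0
eef_pos: [462.0, -63.7, 30.1]
ee_rot: [0.001, 0.728, 0.686, 0.0]
force: [0.0, -0.1, -2.6]
grip_width: 0.266
```

```bash
python3 - <<'E'
from h import *
s,R,yaw=state()
p,d,ci=cap("wrist")
P,u,v=pts(d,ci); z=P[:,2]
for y in range(0,50,8):
    m=(abs(P[:,1]-y)<4)&(abs(P[:,0]-465)<8)&(z<40); print(y,z[m].mean().round(2))
m=(P[:,1]>22)&(P[:,1]<45)&(z<14)&(abs(P[:,0]-465)>18)&(abs(P[:,0]-465)<40);print("deck",np.median(z[m]))
state()
E
```

```text
t 8.0 pos [462.  -63.7  30.1] yaw 86.59 z [ 0.001 -0.001 -1.   ] F [ 0.  -0.1 -2.6] g 0.266
0 24.78
8 23.23
16 21.65
24 20.15
32 18.59
40 17.05
48 7.38
deck 7.350090835293173
t 8.05 pos [462.  -63.7  30.1] yaw 86.6 z [ 0.002 -0.001 -1.   ] F [-0.2 -0.7 -2.3] g 0.266
```

>>> {"op": "step_arm", "data": {"plan": "0 0 0.3 0 0; 0 0 0.5 0 0; 0 0 0.5 0 0; 0 0 0.55 0 0; 0 0 0.55 0 0"}}

```text
time_s: 8.55
eef_pos: [461.6, -63.5, 24.0]
ee_rot: [0.0, 0.728, 0.686, 0.0]
force: [-1.6, -0.8, 2.3]
grip_width: 0.267
```

>>> {"op": "step_arm", "data": {"plan": "0 0 0.05 0 0; 0 0 0.05 0 0; 0 0 0.05 0 0"}}

```text
time_s: 8.85
eef_pos: [461.6, -63.6, 23.7]
ee_rot: [0.0, 0.728, 0.686, 0.0]
force: [-2.1, -2.8, 5.4]
grip_width: 0.266
```

```bash
python3 - <<'E'
from h import *
state()
E
```

```text
t 8.85 pos [461.6 -63.6  23.7] yaw 86.6 z [ 0. -0. -1.] F [-2.1 -2.8  5.4] g 0.266
```

>>> {"op": "step_arm", "data": {"plan": "0.5 0 0 0 0; 1 0 0 0 0; 1.5 0 0 0 0; 2 0 0 0 0; 2.5 0 0 0 0; 3 0 0 0 0; 3.5 0 0 0 0; 4 0 0 0 0; 4.5 0 0 0 0; 5 0 0 0 0"}}

```text
time_s: 9.85
eef_pos: [465.6, -14.1, 24.2]
ee_rot: [0.002, 0.728, 0.686, 0.001]
force: [0.3, -5.1, 8.2]
grip_width: 0.269
```

```bash
python3 - <<'E'
from h import *
s,R,yaw=state()
for n in("wrist","scene"):
    p,d,ci=cap(n)
    P,u,v=pts(d,ci); z=P[:,2]
    for y in range(64,100,8):
        m=(abs(P[:,1]-y)<4)&(abs(P[:,0]-465)<40)&(z<34)&(z>20); print(n,y,np.median(z[m]).round(2) if m.any() else 0,m.sum())
state()
E
```

```text
t 9.85 pos [465.6 -14.1  24.2] yaw 86.6 z [ 0.003 -0.002 -1.   ] F [ 0.3 -5.1  8.2] g 0.269
wrist 64 25.28 4178
wrist 72 25.31 4426
wrist 80 25.59 4685
wrist 88 25.49 4795
wrist 96 25.29 5106
scene 64 24.89 20
scene 72 27.64 14
scene 80 27.36 24
scene 88 26.58 40
scene 96 26.0 39
t 9.95 pos [465.6 -13.6  24.2] yaw 86.61 z [ 0.003 -0.001 -1.   ] F [0.6 0.2 7.3] g 0.273
```

>>> {"op": "step_arm", "data": {"plan": "0.2 0 0 0 0; 0.4 0 0 0 0; 0.6 0 0 0 0; 0.8 0 0 0 0; 1 0 0 0 0; 1.2 0 0 0 0; 1.2 0 0 0 0"}}

```text
time_s: 10.65
eef_pos: [466.5, -2.6, 24.3]
ee_rot: [0.002, 0.728, 0.686, 0.0]
force: [-0.3, -8.4, 7.8]
grip_width: 0.269
```

```bash
cat > lift.py <<'E'
from h import *
state()
p,d,ci=cap("wrist"); cv2.imwrite("pics/last.png",p[:,:,::-1])
P,u,v=pts(d,ci); z=P[:,2]
q=P[(P[:,1]>62)&(P[:,1]<115)&(abs(P[:,0]-468)<38)&(z>20)&(z<36)]
a=np.polyfit(q[:,1],q[:,2],1); r=abs(q[:,2]-np.polyval(a,q[:,1])); a=np.polyfit(q[r<2][:,1],q[r<2][:,2],1)
print("slope",a[0].round(4),"z at front",np.polyval(a,60).round(2))
q=P[(z>12)&(z<40)&(abs(P[:,0]-465)<9)&(P[:,1]>22)&(P[:,1]<50)]
b=np.polyfit(q[:,1],q[:,2],1);print("ramp slope",b[0].round(4))
state()
E
python3 lift.py
```

```text
t 10.65 pos [466.5  -2.6  24.3] yaw 86.62 z [ 0.003 -0.002 -1.   ] F [-0.3 -8.4  7.8] g 0.269
slope -0.016 z at front 27.31
ramp slope -0.1914
t 10.7 pos [466.5  -2.6  24.3] yaw 86.61 z [ 0.004 -0.002 -1.   ] F [-0.  -6.3  7.9] g 0.269
```

>>> {"op": "step_arm", "data": {"plan": "0.15 0 0 0 0; 0.3 0 0 0 0; 0.45 0 0 0 0; 0.6 0 0 0 0; 0.6 0 0 0 0; 0.6 0 0 0 0; 0.6 0 0 0 0; 0.6 0 0 0 0; 0.6 0 0 0 0"}}

```text
time_s: 11.6
eef_pos: [466.8, 3.3, 24.3]
ee_rot: [0.002, 0.728, 0.686, 0.0]
force: [0.2, -7.3, 6.2]
grip_width: 0.268
```

```bash
python3 lift.py; python3 - <<'E'
from h import *
p,d,ci=cap("scene"); cv2.imwrite("pics/s7.png",cv2.resize(p[120:270,210:400,::-1],(760,600),interpolation=cv2.INTER_CUBIC))
for n in ("scene","top"):
    p,d,ci=cap(n)
    for r in spotter.regions_of(n,"bottle")[:1]: P,u,v=pts(d,ci,r["pixels"]); print(n,r["conf"],r["extent"],np.median(P,0).round(1))
E
```

```text
t 11.6 pos [466.8   3.3  24.3] yaw 86.61 z [ 0.003 -0.002 -1.   ] F [ 0.2 -7.3  6.2] g 0.268
slope -0.0253 z at front 28.43
ramp slope -0.3545
t 11.65 pos [466.8   3.3  24.3] yaw 86.61 z [ 0.003 -0.002 -1.   ] F [-0.2 -7.5  7. ] g 0.269
scene 0.62 [254.7, 174.7, 16.9, 37.3] [459.8 122.5  83.3]
top 0.23 [473.4, 232.3, 28.1, 29.5] [ 552.5 -511.7    5.8]
```

View pics/s7.png

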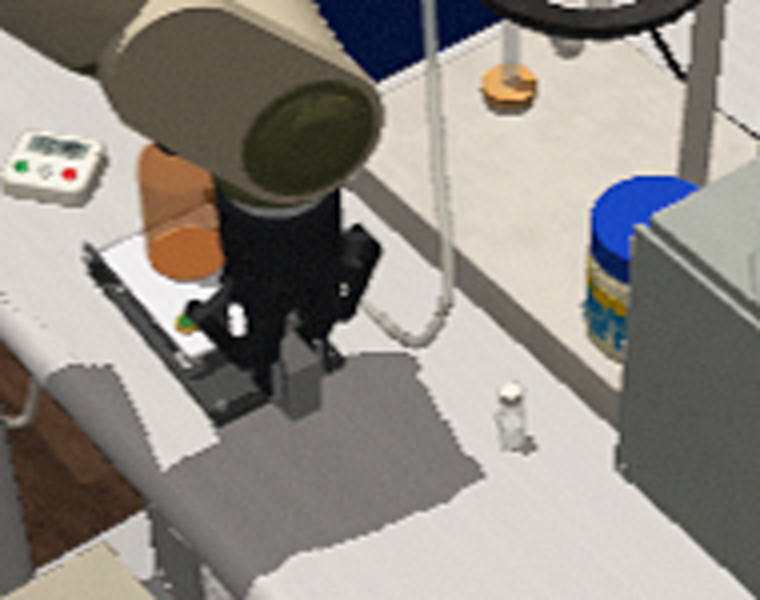

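The scene view shows the wedge gripped at about (300, 375), the bottle upright at (180, 215) and the vial still standing at (510, 415). The plate slope is 0.0253 rad and steady, so I'm handing in.

```bash
python3 -c "
from h import *
state(); print(workorder.finish_job())"
```

```text
t 11.9 pos [466.8   3.3  24.3] yaw 86.61 z [ 0.003 -0.002 -1.   ] F [ 0.6 -9.   7. ] g 0.267
the job is handed in; nothing more can be done
None
```

The wedge is under the middle of the plate's front edge and holds it about 3 mm off its pads, with the gripper still closed on the wedge. I handed the job in at 11.9 s; no verdict is reported.

I identified the wedge by its tapered foot in the depth image and gripped its block at 80 N. I then set it flat on the deck and pushed it straight in, about 67 mm in all.

My last checks showed:
- **Lift:** the plate's slope in the wrist camera's depth was 0.0253 rad, about 3.0 mm of lift.
- **Wedge:** by the gripper's pose and grasp offset, it lies flat on the deck. Its yaw matched the base to about 0.1° and it was about 1 mm off the middle line when last measured, just before the push.
- **Grip and push:** the gripper opening stayed at 0.27 and the push at about 7–9 N. The arm had stopped moving.
- **Bottle and bystanders:** the scene picture shows the bottle upright and the vial and timer apparently where they were. I did not re-measure the spacer and weigh boat.

Two checks disagreed or gave nothing useful:
- **Bottle in the top view:** the network missed the bottle and reported the weigh boat, at low confidence (0.23). The arm partly hid the bottle from the scene camera too, so I did not measure how far it had moved.
- **Final ramp slope:** the last reading (-0.35) was not usable, probably because plate points got into it. The earlier readings (-0.19) were fine.

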